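# Set the right bowl blank in the centring fence

## Robot

A 7-joint arm with a two-finger parallel gripper is mounted at the origin on the work surface. World frame = base frame: x ahead of the robot, y to its left, z up, the work surface at z = 0. Lengths are in m, angles in rad, forces in N, time in s.
With the tool pointing down it reaches from about 0.35 to 0.9 m from the base axis. Payload 8.1 kg.
Tool frame: the origin (TCP) lies midway between the tips of the shut fingers; the grasp point (between the pads) lies 19 mm behind it; z points along the fingers, y is the line along which they close (so a half turn about z gives the same grasp; the last joint's range is limited). The gripper opens to 92 mm and grips with 3 to 60 N. Pads are 19 mm wide; open, the fingers measure 130 mm over their backs; the gripper's body (75 mm by 190 mm) begins 47 mm behind the grasp point.
Start: joints at [1.188, 0.434, 0.025, 1.573, -0.012, 1.134, -0.075], TCP at [0.173, -0.601, 0.227] pointing down, gripper open.
Joint ranges: [-2.62, 2.62], [-0.44, 2.09], [-1.27, 1.32], [0.08, 2.57], [-1.32, 4.46], [0.12, 2], [-2.74, 2.74]. Speed limits (rad/s): [2.22, 2.22, 3.01, 3.01, 3.14, 3.14, 3.14].

## Interface

Orientations are given as a rotation vector (axis times angle).
In Python, from cell import arm gives the robot as it stands.
- The arm moves only by the tool move_arm, never from a script. Its argument "motion" is a list of rows, each an object of numbers: "tx", "ty", "tz": the shift along the tool's x, y, z normalised to -1 to 1, where 1 is 1000 mm; "twist": the turn about the tool's z normalised to -1 to 1, where 1 is pi/2 rad. In form: [{"tx": .., "ty": .., "tz": .., "twist": ..}, ...]. A call has 1 to 12 rows; each row shifts and turns the commanded pose from where the row before left it, along the tool's axes as they then stand; what a row does not reach is not made up. A row lasts 1/10 s, in which the tool goes at most 50 mm and 8.59 degrees, less where a joint would pass 70% of its speed; a pose out of reach is approached as far as the arm can. A call with a number of a shift or a turn outside -1 to 1 is refused whole. A call with a gripper value outside its range is refused whole. "gripper" is the gripper's target within -1 to 1 (shut at 1, half-way at 0, fully open at -1), set as the call begins (left out, the last holds). The fingers move at their own pace and stop on an object; "squeeze" is the grip in N (left out, the last holds). Time passes only in rows, so rows that do not move let the fingers close. It gives the time, the measured TCP pose, the force, the opening and the grip force at its end, in the units of the state.
- arm.observe(): the state, without advancing time (a new reading comes with each control period).
- arm.get_image(name): name is "side" or "top"; returns the picture (480x640x3 uint8, red, green, blue); there is no depth.
- arm.calibration(name): a dict with "K" (3x3 intrinsics, pixels), "T" (4x4, takes a point from camera to world coordinates). Camera axes: x right, y down, z forward; pixel columns grow to the right and rows downward; lengths in m; the calibration is good to about 2 mm. A picture is of the moment at which its call begins. calibration takes no time and is no camera call.
- arm.sign_off(): hands the job in; it is judged then, once.
Trained networks look in the newest picture that a camera, given by its name, has taken for a name from the list of things; names that differ only in an ending like _2 or _b are one class to them, and where a whole thing is asked for, a point or a joint stands for the part that bears it (a point fixed in the world has none). Each returns a list of dicts, best first, with "conf" (0 to 1); they miss things now and then, are a little off and sometimes report something else, mostly with a low value. They report only what shows in the picture. A call takes as long as a camera call. They do not tell look-alikes from the thing itself.
- arm.look_for(camera, query): "point" ([column, row] as shares, 0 to 1, of the picture: columns of its width, rows of its height, amid what is visible of it).
- arm.regions_of(camera, query): "region" (480x640 bool, what is visible of it) and "point" ([column, row] as shares, 0 to 1, of the picture: columns of its width, rows of its height, amid what is visible of it).
- arm.place_of(camera, query): "point" ([column, row] as shares, 0 to 1, of the picture: columns of its width, rows of its height: a listed point, or the origin of a listed thing).
The state is a dict: "clock": time; "joints": joint angles; "dq": joint speeds; "joint_efforts": joint torques, N m; "position": TCP position; "ee_rot": TCP orientation; "force": force on the tool from outside, world axes, zero at the start; "ft_torque": the same for the moment, N m; "width": opening from 0.0 (shut) to 1.0 (fully open); "gripper_force": force on a finger pad.
Only numpy, scipy, OpenCV 4.12 (cv2) and the standard library are available. Lean on these libraries where they do the work, as an engineer would, in place of code of your own. Each camera call takes 0.05 s, during which the arm holds its last target. There are 200 camera calls.

## Task

The plywood circle template lying in the small job tray beside the V-fence shows which size of bowl is turned next: find the round wooden blank of the same diameter and slide it along the bench into the V until it sits home against both fences. Then swing the hold-down bar over so that its foot rests on the blank. Leave the other blanks, the templates and the tools as they lie.

Things in the scene. Friction and masses are not known exactly. Their poses are not given: they have to be found in the camera images.
- blank_small: the small bowl blank: a solid sawn wooden round lying flat, 72 mm in diameter, 50 mm thick, about 0.13 kg (its mass and friction vary a little). Origin: centre of its underside; z up (its yaw means nothing). Against both fences its centre is 50.9 mm from the fence corner, on the centre line of the V
- blank_medium: the medium bowl blank: a solid sawn wooden round lying flat, 88 mm in diameter, 50 mm thick, about 0.20 kg (its mass and friction vary a little). Origin: centre of its underside; z up (its yaw means nothing). Against both fences its centre is 62.2 mm from the fence corner, on the centre line of the V
- blank_large: the large bowl blank: a solid sawn wooden round lying flat, 104 mm in diameter, 50 mm thick, about 0.28 kg (its mass and friction vary a little). Origin: centre of its underside; z up (its yaw means nothing). Against both fences its centre is 73.5 mm from the fence corner, on the centre line of the V
- template_small: the small circle template: a thin plywood disc 72 mm in diameter, 6 mm thick, loose, with a small dark dot at its centre. Origin: centre of its underside. It lies in the job tray or in the template box
- template_medium: the medium circle template: a thin plywood disc 88 mm in diameter, 6 mm thick, loose, with a small dark dot at its centre. Origin: centre of its underside. It lies in the job tray or in the template box
- template_large: the large circle template: a thin plywood disc 104 mm in diameter, 6 mm thick, loose, with a small dark dot at its centre. Origin: centre of its underside. It lies in the job tray or in the template box
- job_tray: the job tray: a shallow square wooden tray 130 x 130 x 20 mm standing alone on the bench beside the fence (6 mm walls, fixed), with one circle template in it. Origin: centre of its underside
- template_box: the template box: a shallow wooden tray 250 x 130 x 20 mm with a partition into two bays, fixed on the bench to the robot's right; it keeps the two templates that are not wanted. Origin: centre of its underside
- fence: V-fence screwed to the bench: two dark wooden battens 150 mm long, 32 thick, 45 high, at 90 degrees. Origin: inner corner of the V, on the bench. Its x axis is the V's centre line and points out of the back: the V opens along -x, its inner faces run from the origin along (-1, 1) and (-1, -1) in x, y. A block with a ply plate on it backs the corner (x -6 to 62, y +-60 mm, top at 57 mm)
- holddown_hinge (a point): middle of the hold-down bar's hinge pin, in a steel bracket on the plate: 35 mm behind the fence's inner corner (fence x = +35 mm), 85 mm above the bench. The pin is parallel to the fence's y axis. The bar is a steel flat 20 mm wide, 10 mm thick, 0.25 kg, and reaches 128 mm from the pin, with a ball knob at its end
- holddown (a joint): angle of the hold-down bar: 0 = level along the fence's -x, foot just on a 50 mm blank; pi/2 = straight up; more = leaning back (stop at 2.0). Starts up, at 1.7 to 1.95. Stiff hinge: about 1 N at the knob moves it; it stays where left while steep (1.1 to 2.0); lower, it sinks slowly under its own weight and lies on the blank
- foot (a point): the black rubber foot under the hold-down bar, 22 mm in diameter, 90 mm from the hinge pin along the bar. The point: centre of its lower face, 35 mm below the bar's middle plane when the bar is level
- holddown_knob (a point): centre of the ball knob, 32 mm in diameter, at the free end of the hold-down bar, 138 mm from the hinge pin
- gouge: turning gouge lying on the right of the blanks, wooden handle and steel blade along its x axis, about 290 mm long, 32 mm high; to be left alone. Origin: on the bench, under the middle of its length
- sanding_block: cork-soled wooden sanding block 110 x 65 x 28 mm lying to the far left, beyond the fence; to be left alone. Origin: centre of its underside
- wax_tin: round metal tin, 66 mm in diameter, 50 mm high, at the far side of the bench; to be left alone. Origin: centre of its underside
Not all that is in view belongs to the job. What is shaped like the blank_small but black is not meant. What is shaped like the template_large but pink is not meant.

How it is judged:
On the way:
1. the blank of the template's size sits against both fences, with the hold-down bar still up (value of joint holddown above 1 rad and ((horizontal distance between template_small and job_tray below 0.04 m and x of blank_small in the frame of fence between -0.0549117 and -0.0469117 m and y of blank_small in the frame of fence between -0.003 and 0.003 m and height (world z) of blank_small below 0.004 m and angle between blank_small's own z axis and vertical below 0.05 rad and linear speed of blank_small below 0.01 m/s) or (horizontal distance between template_medium and job_tray below 0.04 m and x of blank_medium in the frame of fence between -0.0662254 and -0.0582254 m and y of blank_medium in the frame of fence between -0.003 and 0.003 m and height (world z) of blank_medium below 0.004 m and angle between blank_medium's own z axis and vertical below 0.05 rad and linear speed of blank_medium below 0.01 m/s) or (horizontal distance between template_large and job_tray below 0.04 m and x of blank_large in the frame of fence between -0.0775391 and -0.0695391 m and y of blank_large in the frame of fence between -0.003 and 0.003 m and height (world z) of blank_large below 0.004 m and angle between blank_large's own z axis and vertical below 0.05 rad and linear speed of blank_large below 0.01 m/s))), for 0.3 s.
At the end, for the whole second after the job is handed in: The blank of the same diameter as the template in the job tray lies flat and still in the V, its centre within 4 mm (along the V's centre line) and 3 mm (across it) of where it touches both fences, and the hold-down bar is level within 0.06 rad with its foot bearing on that blank (over 0.3 N) (value of joint holddown between -0.06 and 0.06 rad and ((horizontal distance between template_small and job_tray below 0.04 m and x of blank_small in the frame of fence between -0.0549117 and -0.0469117 m and y of blank_small in the frame of fence between -0.003 and 0.003 m and height (world z) of blank_small below 0.004 m and angle between blank_small's own z axis and vertical below 0.05 rad and linear speed of blank_small below 0.01 m/s and contact force between holddown and blank_small above 0.3 N) or (horizontal distance between template_medium and job_tray below 0.04 m and x of blank_medium in the frame of fence between -0.0662254 and -0.0582254 m and y of blank_medium in the frame of fence between -0.003 and 0.003 m and height (world z) of blank_medium below 0.004 m and angle between blank_medium's own z axis and vertical below 0.05 rad and linear speed of blank_medium below 0.01 m/s and contact force between holddown and blank_medium above 0.3 N) or (horizontal distance between template_large and job_tray below 0.04 m and x of blank_large in the frame of fence between -0.0775391 and -0.0695391 m and y of blank_large in the frame of fence between -0.003 and 0.003 m and height (world z) of blank_large below 0.004 m and angle between blank_large's own z axis and vertical below 0.05 rad and linear speed of blank_large below 0.01 m/s and contact force between holddown and blank_large above 0.3 N))).
It fails at once if a blank that does not match the template moved more than 25 mm ((distance of blank_small from where it was at the start of the episode above 0.025 m and horizontal distance between template_small and job_tray above 0.07 m) or (distance of blank_medium from where it was at the start of the episode above 0.025 m and horizontal distance between template_medium and job_tray above 0.07 m) or (distance of blank_large from where it was at the start of the episode above 0.025 m and horizontal distance between template_large and job_tray above 0.07 m)).
It fails at once if a blank lifted off the bench (over 20 mm) or tipped over (over 0.35 rad) (height (world z) of any of blank_small, blank_medium, blank_large above 0.02 m or angle between any of blank_small, blank_medium, blank_large's own z axis and vertical above 0.35 rad).
It fails at once if a template moved more than 20 mm (distance of any of template_small, template_medium, template_large from where it was at the start of the episode above 0.02 m).
It fails at once if the gouge, sanding block or wax tin moved more than 25 mm (distance of any of gouge, sanding_block, wax_tin from where it was at the start of the episode above 0.025 m).
It also fails if it takes over 72 s, if anything falls off the work surface, if the arm or the gripper's body presses on something with over 40 N, if the wrist force passes 120 N, or if a joint passes its speed limit or range.

## Working session

There is one attempt and no reset: what is moved stays moved. The work goes in short steps, Python scripts to look and compute and a tool call to move; the robot and the scene stay as the last step left them, time stands still between calls to the robot, and variables do not carry over. Pictures are saved under pics/ and viewed, at most 10 in all, crops included, and the job is handed in when it is done.

Besides the shell and the picture viewer there is one more tool, called after "Call:" as name(argument=value, ...), one argument or row to a line, values as JSON. move_arm: Moves the arm, as the interface text tells. Scaled input: -1 to 1 covers 1000 mm each way for a shift and pi/2 rad each way for a turn. Its arguments: {"type":"object","properties":{"motion":{"type":"array","items":{"type":"object","properties":{"tx":{"type":"number"},"ty":{"type":"number"},"tz":{"type":"number"},"twist":{"type":"number"}}}},"gripper":{"type":"number"},"squeeze":{"type":"number"}},"required":["motion"]}

```bash
mkdir -p pics
cat > h.py <<'E'
import numpy as np, cv2
from cell import arm
def ray(cam,px,z):
    c=arm.calibration(cam);K=np.array(c["K"]);T=np.array(c["T"])
    d=T[:3,:3]@np.linalg.solve(K,[px[0],px[1],1.]);o=T[:3,3]
    return o+d*(z-o[2])/d[2]
def proj(cam,P):
    c=arm.calibration(cam);K=np.array(c["K"]);T=np.linalg.inv(np.array(c["T"]))
    p=K@(T[:3,:3]@np.array(P)+T[:3,3]);return p[:2]/p[2]
def save(cam,n):
    im=arm.get_image(cam);cv2.imwrite("pics/"+n,im[:,:,::-1]);return im
E
python3 - <<'E'
from h import *
for c in("top","side"):
    save(c,c+"1.png")
    print(c,np.round(np.array(arm.calibration(c)["T"])[:3],2).tolist())
Z={"blank_small":.05,"blank_medium":.05,"blank_large":.05,"template_small":.006,"template_medium":.006,"template_large":.006,"job_tray":.01,"template_box":.01,"gouge":.016,"sanding_block":.028,"wax_tin":.05}
for q,z in Z.items():
    for r in arm.regions_of("top",q)[:4]:
        m=r["region"]; p=np.array(r["point"])*[640,480]
        ys,xs=np.nonzero(m); 
        if len(xs)<20: continue
        cc=[xs.mean(),ys.mean()]
        a=ray("top",cc,z); 
        w=np.linalg.norm(ray("top",[xs.min(),cc[1]],z)-ray("top",[xs.max()+1,cc[1]],z));h=np.linalg.norm(ray("top",[cc[0],ys.min()],z)-ray("top",[cc[0],ys.max()+1],z))
        print(q,round(r["conf"],2),np.round(p),np.round(a[:2],3),"w,h mm",round(w*1e3),round(h*1e3))
for q in("fence","holddown_hinge","holddown_knob","foot","job_tray"):
    for c in("top","side"):
        for r in arm.place_of(c,q)[:2]: print(q,c,round(r["conf"],2),np.round(np.array(r["point"])*[640,480],1))
print(arm.observe())
E
```

```text
top [[0.02, -0.98, 0.2, 0.28], [-1.0, -0.02, -0.02, -0.01], [0.02, -0.2, -0.98, 1.4]]
side [[-0.91, -0.29, 0.31, 0.16], [-0.42, 0.57, -0.7, 0.85], [0.02, -0.77, -0.64, 0.88]]
blank_small 0.96 [363. 149.] [ 0.806 -0.126] w,h mm 76 88
blank_small 0.96 [326. 161.] [ 0.769 -0.021] w,h mm 70 90
blank_small 0.8 [363. 191.] [ 0.68  -0.119] w,h mm 69 80
blank_medium 0.97 [396. 297.] [ 0.424 -0.206] w,h mm 92 91
blank_large 0.57 [377. 242.] [ 0.556 -0.16 ] w,h mm 108 115
template_small 0.8 [148. 325.] [0.338 0.41 ] w,h mm 72 77
template_small 0.3 [202. 230.] [0.581 0.292] w,h mm 273 258
template_medium 0.87 [497. 275.] [ 0.485 -0.472] w,h mm 88 86
template_medium 0.75 [148. 326.] [0.338 0.411] w,h mm 74 72
template_large 0.9 [437. 361.] [ 0.269 -0.309] w,h mm 105 103
template_large 0.87 [502. 323.] [ 0.364 -0.475] w,h mm 105 106
job_tray 0.7 [133. 327.] [0.337 0.416] w,h mm 148 136
template_box 0.86 [501. 298.] [ 0.43  -0.473] w,h mm 146 258
gouge 0.91 [444. 197.] [ 0.698 -0.341] w,h mm 34 289
sanding_block 0.71 [173. 192.] [0.68  0.367] w,h mm 74 115
sanding_block 0.56 [200. 233.] [0.577 0.2
[... 523 characters left out ...]
439.4]
{'clock': 1.15, 'joints': array([ 1.188417  ,  0.43448609,  0.02498285,  1.57320593, -0.01161335,
        1.13397335, -0.07512841]), 'dq': array([-0.00092175,  0.0021236 , -0.00036633,  0.00125898,  0.00156286,
        0.00089289,  0.00095511]), 'joint_efforts': array([ 1.22469897e-03, -6.67673421e+01,  9.84376632e-01, -3.14801502e+01,
       -6.07039360e-02,  3.27559013e-02,  7.76117440e-05]), 'position': array([ 0.17258378, -0.60071974,  0.22674799]), 'ee_rot': array([3.11085803e+00, 4.37873858e-01, 3.60016779e-05]), 'force': array([ 0.1728539 ,  0.20736284, -0.20855822]), 'ft_torque': array([-0.01253763,  0.01337582,  0.03240617]), 'gripper_force': 0.0, 'width': 1.0007813248763655}
```

View pics/top1.png

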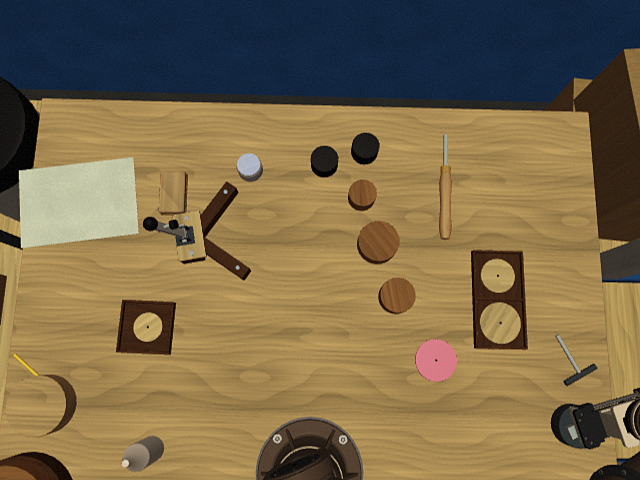

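View pics/side1.png

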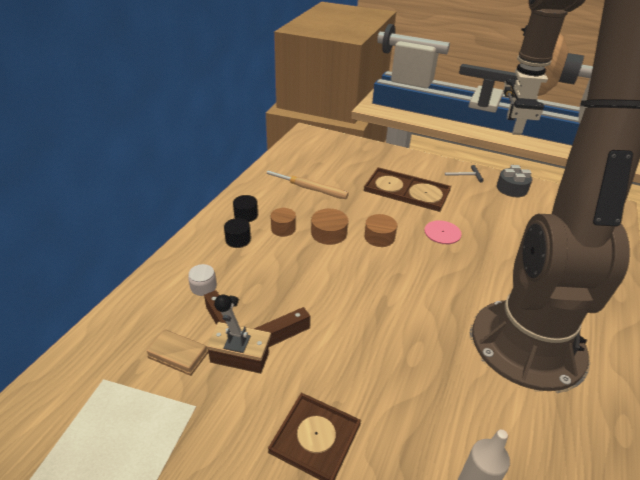

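The top view shows the tray template, about 72 mm, at (148,326). The 88 and 105 mm templates are in the box, so **small** is the one wanted. The brown small blank is at (363,193). The two at (325,161) and (365,149) are black look-alikes. The V at (206,237) opens to the right, with the bar leaning left.

```bash
cat >> h.py <<'E'
def shift(dx,dy,dz,R):  # world shift -> tool units (1=1 m)
    return R.T@np.array([dx,dy,dz])
E
python3 - <<'E'
from h import *
im=cv2.imread("pics/top1.png")
cv2.imwrite("pics/c1.png",cv2.resize(im[160:300,120:280],None,fx=5,fy=4.2857*1.1667,interpolation=cv2.INTER_CUBIC)[:600])
for r in arm.regions_of("side","blank_small"):
    ys,xs=np.nonzero(r["region"]); print(round(r["conf"],2),xs.mean().round(1),ys.mean().round(1))
print("pred side", proj("side",[.68,-.119,.025]))
# sharper: brown blank top+side region in top
for r in arm.regions_of("top","blank_small"):
    ys,xs=np.nonzero(r["region"]); print(xs.min(),xs.max(),ys.min(),ys.max())
E
```

```text
0.87 282.8 222.0
0.65 245.8 207.7
0.59 237.2 232.4
pred side [285.01348104 223.07922123]
351 379 133 164
311 337 145 177
349 375 181 210
```

View pics/c1.png

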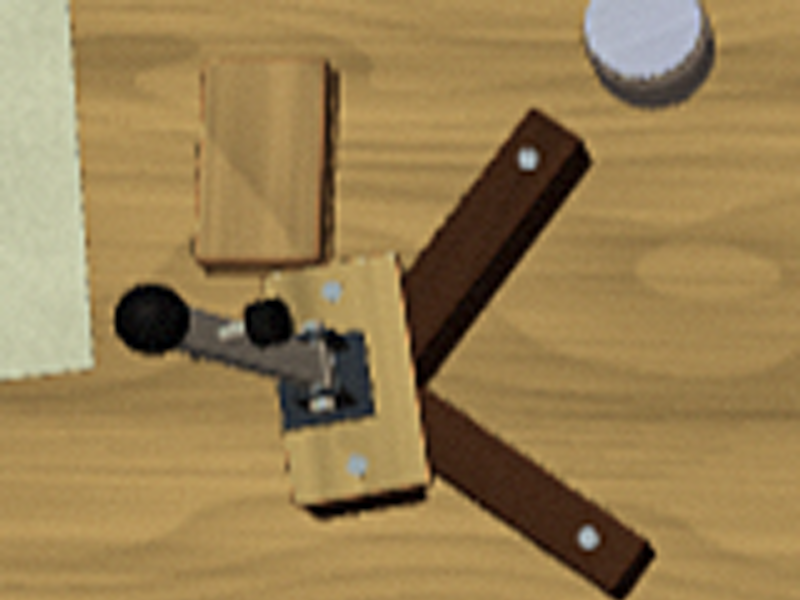

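The crop shows the lower batten's inner top edge from (206,238.4) to (251,269), and the upper batten's inner bench edge from (238,192) to (204.4,237.6). The plate's front edge runs from (200,211) to (206.4,256).

Run:
```python
from h import *
f=lambda x,y,z: ray("top",[120+x/5-.4,160+y/5-.4],z)[:2]
a,b=f(430,392,.045),f(655,545,.045)
c,d=f(422,388,0),f(590,160,0)
u=(b-a)/np.linalg.norm(b-a);v=(d-c)/np.linalg.norm(d-c)
t=np.linalg.solve(np.c_[u,-v],c-a);O=a+u*t[0]
print("corner",O,"angle",np.degrees(np.arccos(u@v)))
w=-(u+v)/np.linalg.norm(u+v); print("fence x yaw deg",np.degrees(np.arctan2(w[1],w[0])))
e,g=f(400,255,.057),f(432,480,.057);s=g-e;print("plate y len",np.linalg.norm(s),"yaw-from-plate",np.degrees(np.arctan2(s[1],s[0])))
print("place_of corner",ray("top",[206.1,236.5],0), ray("side",[246.8,345.8],0))
print("hinge",ray("top",[184.9,234.3],.085),ray("side",[235.1,331],.085))
print("blank", ray("top",[362.5,185.5+3.0],.05))
print("blank outline fit:")
for X in(.66,.67,.68,.69):
    pts=[proj("top",[X+.036*np.cos(q),-.119+.036*np.sin(q),z]) for q in np.linspace(0,6.28,60) for z in(0,.05)]
    p=np.array(pts);print(X,p.min(0).round(1),p.max(0).round(1))
```

```text
corner [0.57020209 0.28725352] angle 90.0943658483996
fence x yaw deg 102.05361190124512
plate y len 0.11672567493608715 yaw-from-plate -168.6839230583129
place_of corner [0.57399309 0.2807658  0.        ] [5.65740384e-01 2.84095837e-01 1.11022302e-16]
hinge [0.56030938 0.31480447 0.085     ] [0.56768841 0.31702459 0.085     ]
blank [ 0.69768083 -0.12109206  0.05      ]
blank outline fit:
0.66 [346.5 189.1] [375.7 221.1]
0.67 [346.5 185.4] [375.7 217.4]
0.68 [346.5 181.6] [375.7 213.7]
0.69 [346.6 177.9] [375.7 210. ]
```

Call:
move_arm(
  gripper=-1,
  squeeze=12,
  motion=[
    {"twist": 0.089},
    {"twist": 0.089},
    {"tx": 0.032, "ty": -0.03},
    {"tx": 0.032, "ty": -0.03},
    {"tx": 0.032, "ty": -0.03},
    {"tx": 0.032, "ty": -0.03},
    {"tx": 0.032, "ty": -0.03},
    {"tx": 0.032, "ty": -0.03},
    {"tx": 0.032, "ty": -0.03},
    {"tx": 0.032, "ty": -0.03},
    {"tx": 0.032, "ty": -0.03},
    {"tx": 0.032, "ty": -0.03},
  ],
)

```text
invalid input
```

Call:
move_arm(
  motion=[
    {"tx": 0.0, "ty": 0.0, "tz": 0.0, "twist": 0.089},
    {"tx": 0.0, "ty": 0.0, "tz": 0.0, "twist": 0.089},
    {"tx": 0.032, "ty": -0.03, "tz": 0.0, "twist": 0.0},
    {"tx": 0.032, "ty": -0.03, "tz": 0.0, "twist": 0.0},
    {"tx": 0.032, "ty": -0.03, "tz": 0.0, "twist": 0.0},
    {"tx": 0.032, "ty": -0.03, "tz": 0.0, "twist": 0.0},
    {"tx": 0.032, "ty": -0.03, "tz": 0.0, "twist": 0.0},
    {"tx": 0.032, "ty": -0.03, "tz": 0.0, "twist": 0.0},
    {"tx": 0.032, "ty": -0.03, "tz": 0.0, "twist": 0.0},
    {"tx": 0.032, "ty": -0.03, "tz": 0.0, "twist": 0.0},
  ],
)

```text
clock: 2.25
position: [0.4297, -0.3594, 0.227]
ee_rot: [3.141, 0.0, 0.001]
force: [0.9, -0.3, -0.1]
width: 1.0
gripper_force: 0.0
```

Call:
move_arm(
  motion=[
    {"tx": 0.036, "ty": -0.034, "tz": 0.0, "twist": 0.0},
    {"tx": 0.036, "ty": -0.034, "tz": 0.0, "twist": 0.0},
    {"tx": 0.036, "ty": -0.034, "tz": 0.0, "twist": 0.0},
    {"tx": 0.036, "ty": -0.034, "tz": 0.0, "twist": 0.0},
    {"tx": 0.036, "ty": -0.034, "tz": 0.0, "twist": 0.0},
    {"tx": 0.036, "ty": -0.034, "tz": 0.0, "twist": 0.0},
    {"tx": 0.036, "ty": -0.034, "tz": 0.03, "twist": 0.0},
    {"tx": 0.0, "ty": 0.0, "tz": 0.04, "twist": 0.0},
    {"tx": 0.0, "ty": 0.0, "tz": 0.04, "twist": 0.0},
    {"tx": 0.0, "ty": 0.0, "tz": 0.02, "twist": 0.0},
    {"tx": 0.0, "ty": 0.0, "tz": 0.0, "twist": 0.0},
  ],
)

```text
clock: 3.35
position: [0.6732, -0.127, 0.097]
ee_rot: [-3.141, -0.001, 0.01]
force: [1.1, -0.2, -0.4]
width: 0.998
gripper_force: 0.0
```

Run:
```python
from h import *
print(arm.observe()["position"])
t=save("top","t2.png");s=save("side","s2.png")
a=t[140:260,290:450][:,:,::-1];pu,pv=map(int,proj("side",[.685,-.122,.05]))
b=s[pv-60:pv+60,pu-80:pu+80][:,:,::-1]
cv2.imwrite("pics/c2.png",np.vstack([cv2.resize(np.ascontiguousarray(x),(400*1,300),interpolation=cv2.INTER_CUBIC) for x in(a,b)]))
```

```text
[ 0.67319197 -0.12700113  0.09704764]
```

View pics/c2.png

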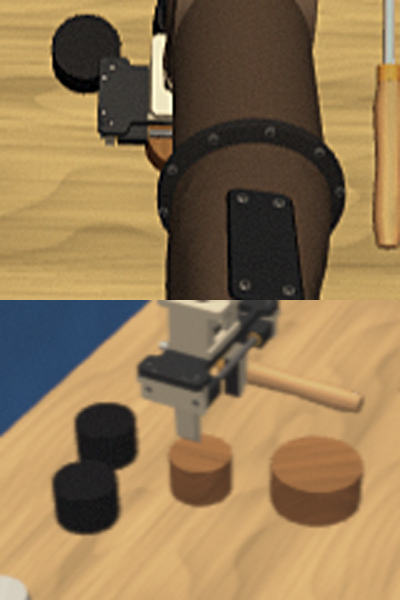

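The side view shows the open fingers straddling the brown small blank, with the black rounds and the large blank clear. I'll lower and grip.

Call:
move_arm(
  motion=[
    {"tx": 0.012, "ty": -0.005, "tz": 0.0, "twist": 0.0},
    {"tx": 0.0, "ty": 0.0, "tz": 0.03, "twist": 0.0},
    {"tx": 0.0, "ty": 0.0, "tz": 0.03, "twist": 0.0},
    {"tx": 0.0, "ty": 0.0, "tz": 0.023, "twist": 0.0},
    {"tx": 0.0, "ty": 0.0, "tz": 0.0, "twist": 0.0},
    {"tx": 0.0, "ty": 0.0, "tz": 0.0, "twist": 0.0},
  ],
)

```text
clock: 4.05
position: [0.6888, -0.1226, 0.0198]
ee_rot: [3.141, -0.0, 0.004]
force: [0.8, 0.8, 1.3]
width: 1.0
gripper_force: 0.0
```

Call:
move_arm(
  gripper=0.7,
  squeeze=8.0,
  motion=[
    {"tx": 0.0, "ty": 0.0, "tz": 0.0, "twist": 0.0},
    {"tx": 0.0, "ty": 0.0, "tz": 0.0, "twist": 0.0},
    {"tx": 0.0, "ty": 0.0, "tz": 0.0, "twist": 0.0},
    {"tx": 0.0, "ty": 0.0, "tz": 0.0, "twist": 0.0},
    {"tx": 0.0, "ty": 0.0, "tz": 0.0, "twist": 0.0},
    {"tx": 0.0, "ty": 0.0, "tz": 0.0, "twist": 0.0},
  ],
)

```text
clock: 4.65
position: [0.6884, -0.1222, 0.0192]
ee_rot: [3.142, 0.0, 0.003]
force: [-1.0, 0.3, 7.3]
width: 0.782
gripper_force: 8.0
```

Call:
move_arm(
  motion=[
    {"tx": -0.006, "ty": -0.019, "tz": 0.0, "twist": 0.0},
    {"tx": -0.009, "ty": -0.03, "tz": 0.0, "twist": 0.0},
    {"tx": -0.009, "ty": -0.03, "tz": 0.0, "twist": 0.0},
    {"tx": -0.009, "ty": -0.03, "tz": 0.0, "twist": 0.0},
    {"tx": -0.009, "ty": -0.03, "tz": 0.0, "twist": 0.0},
    {"tx": -0.006, "ty": -0.015, "tz": 0.0, "twist": 0.0},
    {"tx": 0.0, "ty": 0.0, "tz": 0.0, "twist": 0.0},
  ],
)

```text
clock: 5.35
position: [0.6397, 0.0359, 0.0191]
ee_rot: [-3.139, -0.007, -0.002]
force: [-1.9, 7.0, 7.3]
width: 0.78
gripper_force: 8.0
```

Call:
move_arm(
  motion=[
    {"tx": 0.0, "ty": 0.0, "tz": 0.0, "twist": -0.094},
    {"tx": 0.0, "ty": 0.0, "tz": 0.0, "twist": -0.094},
    {"tx": 0.0, "ty": 0.0, "tz": 0.0, "twist": -0.094},
    {"tx": 0.0, "ty": 0.0, "tz": 0.0, "twist": -0.094},
    {"tx": 0.0, "ty": 0.0, "tz": 0.0, "twist": -0.094},
    {"tx": 0.0, "ty": 0.0, "tz": 0.0, "twist": -0.094},
    {"tx": 0.0, "ty": 0.0, "tz": 0.0, "twist": -0.094},
    {"tx": 0.0, "ty": 0.0, "tz": 0.0, "twist": -0.094},
    {"tx": 0.0, "ty": 0.0, "tz": 0.0, "twist": -0.094},
    {"tx": 0.0, "ty": 0.0, "tz": 0.0, "twist": -0.094},
    {"tx": 0.0, "ty": 0.0, "tz": 0.0, "twist": -0.094},
    {"tx": 0.0, "ty": 0.0, "tz": 0.0, "twist": -0.094},
  ],
)

```text
clock: 6.55
position: [0.6402, 0.0327, 0.019]
ee_rot: [1.979, 2.439, 0.003]
force: [-2.4, 1.9, 5.9]
width: 0.783
gripper_force: 8.0
```

Run:
```python
from h import *
from scipy.spatial.transform import Rotation as Ro
o=arm.observe();R=Ro.from_rotvec(o["ee_rot"]).as_matrix();print(R.round(3).tolist(),o["position"],o["joints"].round(2),o["width"],o["force"])
print("shift to pre-home",shift(*(np.array([.590,.188,o["position"][2]])-o["position"]),R))
```

```text
[[-0.206, 0.979, 0.002], [0.979, 0.206, 0.001], [0.001, 0.002, -1.0]] [0.64023711 0.03265662 0.01898361] [ 0.22  0.75 -0.55  1.69  0.5   0.84 -0.34] 0.7827066071646892 [-2.39001592  1.88661508  5.89453018]
shift to pre-home [ 1.62360824e-01 -1.71549314e-02  6.37969448e-05]
```

Call:
move_arm(
  motion=[
    {"tx": 0.02, "ty": -0.003, "tz": 0.0, "twist": 0.0},
    {"tx": 0.03, "ty": -0.003, "tz": 0.0, "twist": 0.0},
    {"tx": 0.03, "ty": -0.003, "tz": 0.0, "twist": 0.0},
    {"tx": 0.03, "ty": -0.003, "tz": 0.0, "twist": 0.0},
    {"tx": 0.03, "ty": -0.003, "tz": 0.0, "twist": 0.0},
    {"tx": 0.02, "ty": -0.002, "tz": 0.0, "twist": 0.0},
    {"tx": 0.0, "ty": 0.0, "tz": 0.0, "twist": 0.0},
    {"tx": 0.0, "ty": 0.0, "tz": 0.0, "twist": 0.0},
  ],
)

```text
clock: 7.35
position: [0.5912, 0.1868, 0.0186]
ee_rot: [-1.984, -2.435, -0.004]
force: [-2.2, 4.8, 7.7]
width: 0.782
gripper_force: 8.0
```

Call:
move_arm(
  gripper=-1.0,
  motion=[
    {"tx": 0.0, "ty": 0.0, "tz": 0.0, "twist": 0.0},
    {"tx": 0.0, "ty": 0.0, "tz": 0.0, "twist": 0.0},
    {"tx": 0.0, "ty": 0.0, "tz": 0.0, "twist": 0.0},
    {"tx": 0.0, "ty": 0.0, "tz": -0.02, "twist": 0.0},
    {"tx": 0.0, "ty": 0.0, "tz": -0.04, "twist": 0.0},
    {"tx": 0.0, "ty": 0.0, "tz": -0.03, "twist": 0.0},
    {"tx": -0.04, "ty": 0.0, "tz": 0.0, "twist": 0.0},
    {"tx": -0.04, "ty": 0.0, "tz": 0.0, "twist": 0.0},
    {"tx": 0.0, "ty": 0.0, "tz": 0.0, "twist": 0.0},
  ],
)

```text
clock: 8.25
position: [0.6086, 0.0977, 0.1071]
ee_rot: [1.996, 2.421, -0.007]
force: [-0.4, -0.9, -1.1]
width: 0.997
gripper_force: 0.0
```

Run:
```python
from h import *
o=arm.observe();print(o["position"])
t=save("top","t3.png");s=save("side","s3.png")
a=t[180:300,120:280][:,:,::-1];b=s[260:380,170:330][:,:,::-1]
cv2.imwrite("pics/c3.png",np.hstack([cv2.resize(np.ascontiguousarray(x),(400,300),interpolation=cv2.INTER_CUBIC) for x in(a,b)]))
w=np.array([np.cos(np.radians(101.8)),np.sin(np.radians(101.8))]);O=np.array([.570,.286])
for c in("top","side"):
  for r in arm.place_of(c,"blank_small")[:4]:
    p=ray(c,np.array(r["point"])*[640,480],0)[:2];d=p-O;print(c,round(r["conf"],2),p.round(3),"fence",d@w,d@np.array([-w[1],w[0]]))
```

```text
[0.60861368 0.09769294 0.10714317]
top 0.88 [ 0.812 -0.128] fence -0.45511585176651076 -0.15190862245690406
side 0.96 [0.592 0.185] fence -0.10365890159673802 -0.0005733988251228042
side 0.74 [ 0.815 -0.132] fence -0.4590098423685127 -0.15394485552817383
side 0.74 [0.69  0.196] fence -0.11233075619420535 -0.0992348452901798
side 0.56 [ 0.782 -0.016] fence -0.33868837262701657 -0.14595025601902736
```

View pics/c3.png

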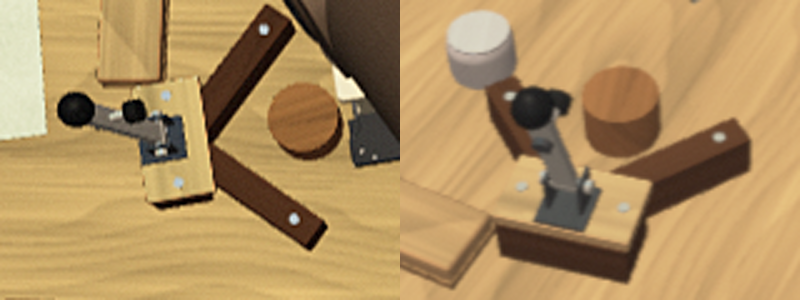

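Both views show the small blank just inside the V on its centre line, with the bar still up. Next I'll shut the fingers and push from behind.

Call:
move_arm(
  gripper=1.0,
  motion=[
    {"tx": 0.0, "ty": 0.0, "tz": 0.0, "twist": 0.0},
    {"tx": 0.0, "ty": 0.0, "tz": 0.0, "twist": 0.0},
    {"tx": 0.0, "ty": 0.0, "tz": 0.0, "twist": 0.0},
    {"tx": 0.0, "ty": 0.0, "tz": 0.0, "twist": 0.0},
    {"tx": 0.0, "ty": 0.0, "tz": 0.0, "twist": 0.0},
    {"tx": 0.0, "ty": 0.0, "tz": 0.03, "twist": 0.0},
    {"tx": 0.0, "ty": 0.0, "tz": 0.03, "twist": 0.0},
    {"tx": 0.0, "ty": 0.0, "tz": 0.025, "twist": 0.0},
    {"tx": 0.0, "ty": 0.0, "tz": 0.0, "twist": 0.0},
  ],
)

```text
clock: 9.35
position: [0.6046, 0.1058, 0.0196]
ee_rot: [-1.985, -2.431, 0.007]
force: [-1.1, -0.4, 0.5]
width: 0.269
gripper_force: 0.0
```

Call:
move_arm(
  motion=[
    {"tx": 0.015, "ty": 0.0, "tz": 0.0, "twist": 0.0},
    {"tx": 0.015, "ty": 0.0, "tz": 0.0, "twist": 0.0},
    {"tx": 0.01, "ty": 0.0, "tz": 0.0, "twist": 0.0},
    {"tx": 0.01, "ty": 0.0, "tz": 0.0, "twist": 0.0},
    {"tx": 0.01, "ty": 0.0, "tz": 0.0, "twist": 0.0},
    {"tx": 0.01, "ty": 0.0, "tz": 0.0, "twist": 0.0},
    {"tx": 0.008, "ty": 0.0, "tz": 0.0, "twist": 0.0},
    {"tx": 0.006, "ty": 0.0, "tz": 0.0, "twist": 0.0},
    {"tx": 0.004, "ty": 0.0, "tz": 0.0, "twist": 0.0},
    {"tx": 0.0, "ty": 0.0, "tz": 0.0, "twist": 0.0},
  ],
)

```text
clock: 10.35
position: [0.5899, 0.1891, 0.0229]
ee_rot: [1.988, 2.428, -0.007]
force: [-0.5, -10.9, 9.0]
width: 0.006
gripper_force: 5.7
```

Call:
move_arm(
  motion=[
    {"tx": 0.001, "ty": 0.0, "tz": 0.0, "twist": 0.0},
    {"tx": 0.001, "ty": 0.0, "tz": 0.0, "twist": 0.0},
    {"tx": 0.001, "ty": 0.0, "tz": 0.0, "twist": 0.0},
    {"tx": 0.0, "ty": 0.0, "tz": 0.0, "twist": 0.0},
  ],
)

```text
clock: 10.75
position: [0.5899, 0.1892, 0.0229]
ee_rot: [1.989, 2.424, -0.011]
force: [-0.6, -19.0, 13.4]
width: 0.004
gripper_force: 9.1
```

Call:
move_arm(
  motion=[
    {"tx": -0.01, "ty": 0.0, "tz": 0.0, "twist": 0.0},
    {"tx": -0.02, "ty": 0.0, "tz": 0.0, "twist": 0.0},
    {"tx": -0.03, "ty": 0.0, "tz": 0.0, "twist": 0.0},
    {"tx": -0.03, "ty": 0.0, "tz": -0.03, "twist": 0.0},
    {"tx": 0.0, "ty": 0.0, "tz": -0.045, "twist": 0.0},
    {"tx": 0.0, "ty": 0.0, "tz": -0.045, "twist": 0.0},
    {"tx": 0.0, "ty": 0.0, "tz": 0.0, "twist": 0.0},
  ],
)

```text
clock: 11.45
position: [0.61, 0.1099, 0.149]
ee_rot: [1.984, 2.43, 0.014]
force: [1.0, 0.4, -0.8]
width: 0.005
gripper_force: 0.0
```

Run:
```python
from h import *
o=arm.observe();print(o["position"])
t=save("top","t4.png");s=save("side","s4.png")
a=t[180:300,120:280][:,:,::-1];b=s[260:380,170:330][:,:,::-1]
cv2.imwrite("pics/c4.png",np.hstack([cv2.resize(np.ascontiguousarray(x),(400,300),interpolation=cv2.INTER_CUBIC) for x in(a,b)]))
w=np.array([np.cos(np.radians(101.8)),np.sin(np.radians(101.8))]);O=np.array([.570,.286]);n=np.array([-w[1],w[0]])
for c in("top","side"):
  for r in arm.place_of(c,"blank_small")[:4]:
    p=ray(c,np.array(r["point"])*[640,480],0)[:2];d=p-O;print(c,round(r["conf"],2),p.round(3),"fence",d@w,d@n)
  for q in("holddown_knob","foot"):
    for r in arm.place_of(c,q)[:2]: print(c,q,round(r["conf"],2),np.array(r["point"])*[640,480])
H=O+.035*w
for th in(1.7,1.75,1.8,1.85,1.9,1.95):
    P=np.r_[H-.138*np.cos(th)*w,.085+.138*np.sin(th)];print(th,P.round(3),proj("top",P).round(1),proj("side",P).round(1))
```

```text
[0.60995433 0.10992033 0.14901673]
top 0.89 [0.589 0.237] fence -0.052228950488207304 -0.008251724373279585
top 0.76 [ 0.815 -0.133] fence -0.46055669349954037 -0.154380014291303
top 0.67 [ 0.771 -0.019] fence -0.33919148549104505 -0.13443515184072644
top 0.32 [ 0.479 -0.469] fence -0.720770105143305 0.24331446942220572
top holddown_knob 0.85 [149.184 223.68 ]
top holddown_knob 0.68 [499.904 295.584]
top foot 0.74 [178.112 223.776]
side 0.96 [0.582 0.237] fence -0.05057619063538217 -0.0012592789192515047
side 0.66 [ 0.805 -0.131] fence -0.4564388913419148 -0.14427822364233586
side 0.61 [ 0.781 -0.023] fence -0.34604358666121027 -0.143551207862415
side holddown_knob 0.73 [220.096 302.016]
side holddown_knob 0.54 [408.192 190.608]
side foot 0.8 [231.424 303.312]
side foot 0.26 [406.208 190.608]
1.7 [0.559 0.338 0.222] [159.8 221.1] [227.3 292.2]
1.75 [0.558 0.344 0.221] [156.8 221.8] [226.  295.2]
1.8 [0.556 0.351 0.219] [153.9 222.5] [224.7 298.4]
1.85 [0.555 0.357 0.218] [151.1 223.2] [223.4 301.6]
1.9 [0.554 0.364 0.216] [148.4 223.9] [222.2 305. ]
1.95 [0.552 0.37  0.213] [145.8 224.7] [221.  308.5]
```

View pics/c4.png

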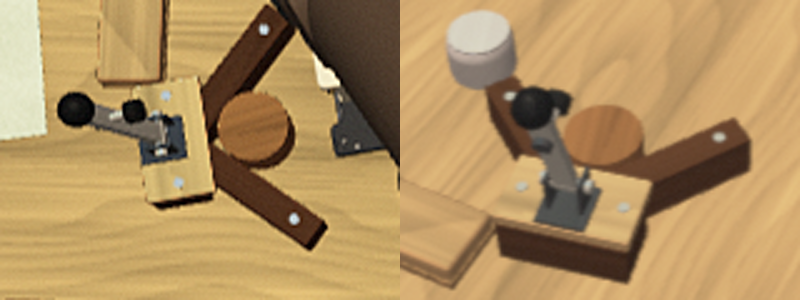

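The blank is in or near the corner with the bar up, but one-sided jamming can't be ruled out. I'll rectify the top view to check.

Run:
```python
from h import *
im=cv2.imread("pics/t4.png")
w=np.array([np.cos(np.radians(101.8)),np.sin(np.radians(101.8))]);O=np.array([.570,.286]);n=np.array([-w[1],w[0]])
def rect(z,s=5,x0=-.13,y0=-.06,W=800,H=600):
    g=lambda a,b: proj("top",np.r_[O+a*w+b*n,z])
    # image right = fence x, image up = fence y
    src=np.float32([[0,0],[W,0],[W,H],[0,H]]);f=lambda u,v:g(x0+u/s/1e3,.06-v/s/1e3)
    M=cv2.getPerspectiveTransform(src,np.float32([f(*p) for p in src]))
    return cv2.warpPerspective(im,M,(W,H),flags=cv2.INTER_CUBIC|cv2.WARP_INVERSE_MAP)
r=rect(.048)
# overlay faint home circle
cv2.circle(r,(int((.13-.0509)*5000),300),180,(0,255,0),1)
cv2.line(r,(650,300),(350,0),(255,255,0),1);cv2.line(r,(650,300),(350,600),(255,255,0),1)
cv2.imwrite("pics/r4.png",r)
```

```text
(no output)
```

View pics/r4.png

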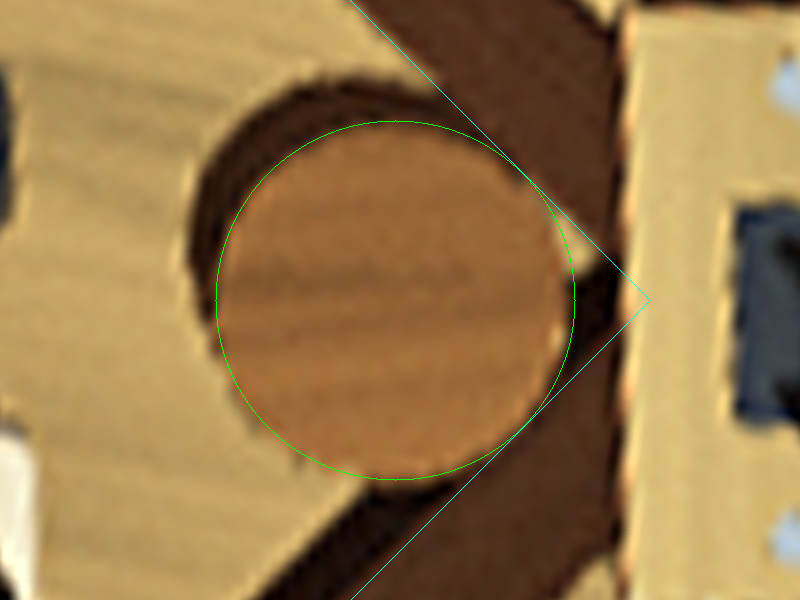

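The disc sits within about 1.5 mm of the home circle (green) and meets both batten edges, so it's home. Next is the bar: raise, pass over the knob and come down behind it.

Call:
move_arm(
  motion=[
    {"tx": 0.0, "ty": -0.003, "tz": -0.04, "twist": 0.0},
    {"tx": 0.0, "ty": 0.0, "tz": -0.045, "twist": 0.0},
    {"tx": 0.0, "ty": 0.0, "tz": -0.045, "twist": 0.0},
    {"tx": 0.02, "ty": 0.0, "tz": -0.02, "twist": 0.0},
    {"tx": 0.045, "ty": 0.0, "tz": 0.0, "twist": 0.0},
    {"tx": 0.045, "ty": 0.0, "tz": 0.0, "twist": 0.0},
    {"tx": 0.045, "ty": 0.0, "tz": 0.0, "twist": 0.0},
    {"tx": 0.045, "ty": 0.0, "tz": 0.0, "twist": 0.0},
    {"tx": 0.045, "ty": 0.0, "tz": 0.0, "twist": 0.0},
    {"tx": 0.045, "ty": 0.0, "tz": 0.0, "twist": 0.0},
    {"tx": 0.04, "ty": 0.0, "tz": 0.0, "twist": 0.0},
    {"tx": 0.0, "ty": 0.0, "tz": 0.0, "twist": 0.0},
  ],
)

```text
clock: 13.05
position: [0.5331, 0.4372, 0.2914]
ee_rot: [-1.973, -2.438, 0.001]
force: [-0.0, -0.7, 0.3]
width: 0.006
gripper_force: 0.0
```

```bash
cat >> h.py <<'E'
from scipy.spatial.transform import Rotation as Ro
w=np.array([np.cos(np.radians(101.8)),np.sin(np.radians(101.8))]);O=np.array([.570,.286]);n=np.array([-w[1],w[0]])
def fen():
    o=arm.observe();d=o["position"][:2]-O
    R=Ro.from_rotvec(o["ee_rot"]).as_matrix()
    print("fence xy",(d@w).round(4),(d@n).round(4),"z",o["position"][2].round(4),"toolx",R[:,0].round(3),"j",o["joints"].round(2),"F",o["force"].round(1))
E
python3 -c "
from h import *
fen()"
```

```text
fence xy 0.1555 0.0052 z 0.2914 toolx [-0.209  0.978  0.003] j [-0.38  0.6  -0.68  1.25  0.36  1.42 -0.82] F [-0.  -0.7  0.3]
```

Call:
move_arm(
  motion=[
    {"tx": 0.0, "ty": 0.005, "tz": 0.03, "twist": 0.0},
    {"tx": 0.0, "ty": 0.0, "tz": 0.03, "twist": 0.0},
    {"tx": 0.0, "ty": 0.0, "tz": 0.025, "twist": 0.0},
    {"tx": -0.02, "ty": 0.0, "tz": 0.0, "twist": 0.0},
    {"tx": -0.02, "ty": 0.0, "tz": 0.0, "twist": 0.0},
    {"tx": -0.015, "ty": 0.0, "tz": 0.0, "twist": 0.0},
    {"tx": -0.015, "ty": 0.0, "tz": 0.0, "twist": 0.0},
    {"tx": -0.015, "ty": 0.0, "tz": 0.0, "twist": 0.0},
    {"tx": -0.015, "ty": 0.0, "tz": 0.0, "twist": 0.0},
    {"tx": 0.0, "ty": 0.0, "tz": 0.0, "twist": 0.0},
  ],
)

```text
clock: 14.05
position: [0.5642, 0.3299, 0.2076]
ee_rot: [1.99, 2.428, -0.002]
force: [1.3, 0.3, -1.0]
width: 0.004
gripper_force: 0.0
```

```bash
python3 -c "
from h import *
fen()
t=save('top','t5.png');s=save('side','s5.png')
a=t[160:280,110:270][:,:,::-1];b=s[240:360,150:310][:,:,::-1]
cv2.imwrite('pics/c5.png',np.hstack([cv2.resize(np.ascontiguousarray(x),(400,300),interpolation=cv2.INTER_CUBIC) for x in(a,b)]))"
```

```text
fence xy 0.0442 -0.0033 z 0.2076 toolx [-0.196  0.981 -0.003] j [-0.2   0.59 -0.67  1.48  0.38  1.21 -0.72] F [ 1.3  0.3 -1. ]
```

View pics/c5.png

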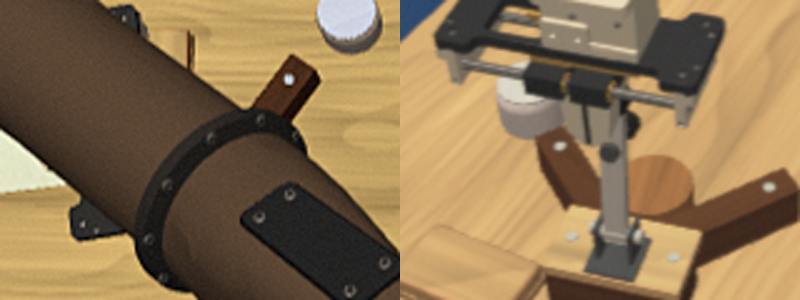

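The side crop shows the bar pushed to nearly upright. The fingers are about 15 mm left of the knob centre (590 vs 627), so I'll shift across and carry on down the arc.

Call:
move_arm(
  motion=[
    {"tx": 0.01, "ty": 0.0, "tz": 0.0, "twist": 0.0},
    {"tx": 0.0, "ty": -0.014, "tz": 0.0, "twist": 0.0},
    {"tx": -0.01, "ty": 0.0, "tz": 0.0, "twist": 0.0},
    {"tx": -0.015, "ty": 0.0, "tz": 0.0, "twist": 0.0},
    {"tx": -0.015, "ty": 0.0, "tz": 0.002, "twist": 0.0},
    {"tx": -0.015, "ty": 0.0, "tz": 0.005, "twist": 0.0},
    {"tx": -0.015, "ty": 0.0, "tz": 0.008, "twist": 0.0},
    {"tx": -0.012, "ty": 0.0, "tz": 0.01, "twist": 0.0},
    {"tx": -0.01, "ty": 0.0, "tz": 0.01, "twist": 0.0},
    {"tx": 0.0, "ty": 0.0, "tz": 0.0, "twist": 0.0},
  ],
)

```text
clock: 15.15
position: [0.5654, 0.2471, 0.1705]
ee_rot: [-1.99, -2.43, 0.006]
force: [0.9, -0.2, -0.5]
width: 0.007
gripper_force: 0.0
```

```bash
python3 -c "
from h import *
fen()
s=save('side','s6.png')
b=s[230:380,150:350][:,:,::-1]
cv2.imwrite('pics/c6.png',cv2.resize(np.ascontiguousarray(b),(600,450),interpolation=cv2.INTER_CUBIC))"
```

```text
fence xy -0.0371 0.0124 z 0.1705 toolx [-0.197  0.98  -0.002] j [-0.06  0.57 -0.67  1.62  0.38  1.1  -0.63] F [ 0.9 -0.2 -0.5]
```

View pics/c6.png

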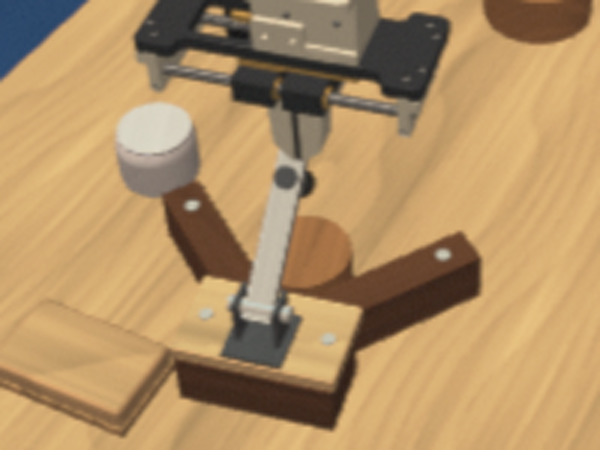

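The bar is over at about 0.8 rad with the fingertips on the knob. I'll carry it down to the blank.

Call:
move_arm(
  motion=[
    {"tx": -0.02, "ty": 0.004, "tz": 0.01, "twist": 0.0},
    {"tx": -0.015, "ty": 0.0, "tz": 0.012, "twist": 0.0},
    {"tx": -0.012, "ty": 0.0, "tz": 0.012, "twist": 0.0},
    {"tx": -0.01, "ty": 0.0, "tz": 0.012, "twist": 0.0},
    {"tx": -0.006, "ty": 0.0, "tz": 0.01, "twist": 0.0},
    {"tx": 0.0, "ty": 0.0, "tz": 0.008, "twist": 0.0},
    {"tx": 0.0, "ty": 0.0, "tz": 0.0, "twist": 0.0},
    {"tx": 0.0, "ty": 0.0, "tz": 0.0, "twist": 0.0},
  ],
)

```text
clock: 16.0
position: [0.5817, 0.1904, 0.1089]
ee_rot: [-1.986, -2.434, -0.001]
force: [0.4, -0.1, 0.4]
width: 0.009
gripper_force: 0.0
```

```bash
python3 -c "
from h import *
fen()"
```

```text
fence xy -0.096 0.0081 z 0.1089 toolx [-0.201  0.98   0.001] j [ 0.02  0.62 -0.64  1.7   0.43  0.97 -0.58] F [ 0.4 -0.1  0.4]
```

Press down gently until force shows.

Call:
move_arm(
  motion=[
    {"tx": 0.0, "ty": 0.0, "tz": 0.004, "twist": 0.0},
    {"tx": 0.0, "ty": 0.0, "tz": 0.003, "twist": 0.0},
    {"tx": 0.0, "ty": 0.0, "tz": 0.003, "twist": 0.0},
    {"tx": 0.0, "ty": 0.0, "tz": 0.0, "twist": 0.0},
    {"tx": 0.0, "ty": 0.0, "tz": 0.0, "twist": 0.0},
  ],
)

```text
clock: 16.5
position: [0.5822, 0.1899, 0.1]
ee_rot: [1.986, 2.433, 0.002]
force: [-3.3, -1.2, 10.6]
width: 0.006
gripper_force: 5.5
```

The force rose to 10.6 N at z = 0.100, as predicted for a level bar. Now I'll lift away and check.

Call:
move_arm(
  motion=[
    {"tx": 0.0, "ty": 0.0, "tz": -0.01, "twist": 0.0},
    {"tx": 0.0, "ty": 0.0, "tz": -0.04, "twist": 0.0},
    {"tx": -0.03, "ty": 0.0, "tz": -0.03, "twist": 0.0},
    {"tx": -0.045, "ty": 0.0, "tz": 0.0, "twist": 0.0},
    {"tx": -0.045, "ty": 0.0, "tz": 0.0, "twist": 0.0},
    {"tx": -0.03, "ty": 0.0, "tz": 0.0, "twist": 0.0},
    {"tx": 0.0, "ty": 0.0, "tz": 0.0, "twist": 0.0},
    {"tx": 0.0, "ty": 0.0, "tz": 0.0, "twist": 0.0},
    {"tx": 0.0, "ty": 0.0, "tz": 0.0, "twist": 0.0},
  ],
)

```text
clock: 17.4
position: [0.6116, 0.044, 0.1791]
ee_rot: [-1.985, -2.435, -0.001]
force: [0.1, 0.9, 0.2]
width: 0.006
gripper_force: 0.0
```

```bash
python3 -c "
from h import *
t=save('top','t7.png');s=save('side','s7.png')
a=t[180:300,120:280][:,:,::-1];b=s[260:380,170:330][:,:,::-1]
cv2.imwrite('pics/c7.png',np.hstack([cv2.resize(np.ascontiguousarray(x),(400,300),interpolation=cv2.INTER_CUBIC) for x in(a,b)]))
for c in('top','side'):
  for q in('blank_small','holddown_knob'):
    for r in arm.place_of(c,q)[:1]:
      p=np.array(r['point'])*[640,480]
      d=ray(c,p,0 if q[0]=='b' else .085)[:2]-O;print(c,q,round(r['conf'],2),p,(d@w).round(4),(d@n).round(4))
"
```

```text
top blank_small 0.95 [363.968 154.8  ] -0.4545 -0.148
top holddown_knob 0.58 [236.8   221.712] -0.0988 -0.0045
side blank_small 0.94 [246.208 214.32 ] -0.4612 -0.1569
side holddown_knob 0.77 [258.176 285.216] -0.1074 0.0004
```

View pics/c7.png

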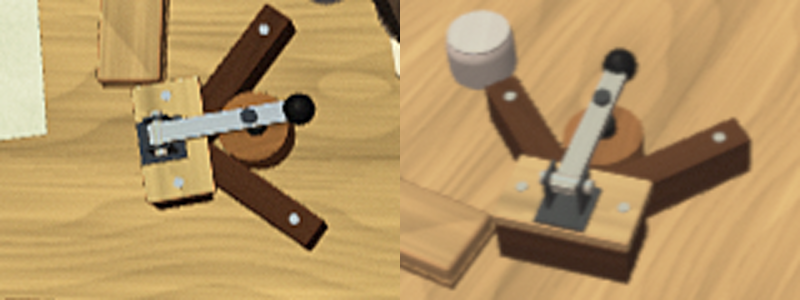

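The crop shows the bar level over the blank, with the knob at (240,223) in the top view. The knob measures about −103 mm in fence x, which is the level position. The blank is where it was, so I'm handing in.

```bash
python3 -c "
from cell import arm
print(arm.sign_off())"
```

```text
the job is handed in; nothing more can be done
None
```

The small blank matches the 72 mm template: it sits home against both fences (camera check, within about 1.5 mm) with the hold-down bar level and its foot on it; the job is handed in, but no verdict was returned.

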